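# Load the drill jig with three specimens and hold its drill plate home

### The arm

A 6-joint arm with a two-finger parallel gripper is mounted at the origin on the work surface. World frame = base frame: x ahead of the robot, y to its left, z up, the work surface at z = 0. Lengths are in mm, angles in rad, forces in N, time in s.
With the tool pointing down it reaches from about 275 to 875 mm from the base axis. Payload 12.5 kg.
Tool frame: the origin (TCP) lies at the very end of the fingers, on their centre line; the grasp point (between the pads) lies 19 mm behind it (bot.pinch_z is the distance from the TCP to the grasp point, in mm); z points along the fingers, y is the line along which they close (so a half turn about z gives the same grasp; the last joint's range is limited). The gripper opens to 85 mm and grips with 20 to 120 N. Pads are 22 mm wide; open, the fingers measure 114 mm over their backs; the gripper's body (76 mm by 85 mm) begins 54 mm behind the grasp point. The pads swing forward as they close: fully open they stand 13 mm farther back than shut.
Start: joints at [-1.285, 0.351, 1.652, -0, 1.139, -0.085], TCP at [199.317, -512.598, 200.19] pointing down, gripper open.
Joint ranges: [-2.75, 2.75], [-0.79, 2.1], [0.01, 2.65], [-1.57, 4.71], [0.07, 3.14], [-2.87, 2.87]. Speed limits (rad/s): [2.22, 2.22, 2.79, 3.14, 3.14, 3.14].

### API

Orientations are given as a rotation vector (axis times angle).
In Python, from station import telemetry, viewer, order, bot gives the robot as it stands.
- The arm moves only by the shell command python3 -m pendant 'ROWS'. ROWS is JSON, a list of rows, each a list of 7 numbers: the turn, a rotation vector about the tool's x, y, z in units of 2 rad (1.0 is 2 rad), then the shift along the tool's x, y, z in units of 0.25 m (1.0 is 0.25 m), then the opening, from 0 (shut) to 1 (fully open). A call has 1 to 12 rows; each row is the pose to reach, as a shift and turn from the pose commanded when the call began, along the tool's axes at that moment; what a row does not reach only later rows make up. A row lasts 1/8 s, in which the tool goes at most 62.5 mm and 10.7 degrees, less where a joint would pass 70% of its speed; a pose out of reach is approached as far as the arm can. A call with a number of a shift or a turn outside -1 to 1 is refused whole. A call with a gripper value outside its range is refused whole. The fingers move at their own pace and stop on an object; the grip force is fixed at half the most. Time passes only in rows, so rows that repeat a pose let the fingers close. It gives the time, the measured TCP pose, the force, the opening and the grip force at its end, in the units of the state.
- telemetry.state(): the state, without advancing time (a new reading comes with each control period).
- viewer.camera(name): name is "side" or "top" or "wrist"; returns a dict with "frame" (480x640x3 uint8, blue, green, red), "vertical_fov" (degrees; the focal length in pixels is half the picture's height over the tangent of half this angle, whatever the lens; pixels are square), "cx", "cy" (the principal point, pixels), "k1" (the pictures are not rectified: a ray, as slopes to the right and down, at radius r is drawn at 1 + k1 r^2 times it, then the intrinsics apply), "eye" and "rotation" of the camera in the world. Camera axes: x right, y up, looking along -z (the intrinsics and any distortion apply to the point x, -y, -z); pixel columns grow to the right and rows downward; lengths in mm; the calibration is good to about 2 mm. A picture is of the moment at which its call begins. There is no depth.
- order.finish_job(): hands the job in; it is judged then, once.
The state is a dict: "t": time; "joints": joint angles; "qvel": joint speeds; "effort": joint torques, N m; "tool_pos": TCP position; "ee_rot": TCP orientation; "force": force on the tool from outside, world axes, zero at the start; "torque": the same for the moment, N m; "width": finger opening in mm; "finger_force": force on a finger pad.
Only numpy, scipy, OpenCV 4.12 (cv2) and the standard library are available. Lean on these libraries where they do the work, as an engineer would, in place of code of your own. Each camera call takes 0.05 s, during which the arm holds its last target. There are 200 camera calls.

### The job

One steel test specimen already stands in the drill jig: take the two like it (the short, thick cylinders) from the wooden board and stand them beside it in the jig's nest, so that the three fill the row side by side. Then lay the aluminium drill plate, caps up, across the jig's two end blocks, slide it about until it drops onto the locating pins hidden beneath it, and press it down against the lift springs until it sits fully home on both end blocks, ready for clamping. Finish while still holding the plate pressed down, as it springs up when let go, and leave the other things on the bench where they are.

Things in the scene. Friction and masses are not known exactly. Their poses are not given: they have to be found in the camera images.
- jig: Steel drill jig, screwed to the bench. Origin at the centre of its underside, z up; base 78 (x) x 196 (y) x 12 mm. In one line along its y stand an end block at y = +59 mm, the nest for three specimens (y = +28, 0, -28 mm) and an end block at y = -59 mm. The blocks are 25 (x) x 30 (y) mm, their flat tops 44 mm above the origin; a fixed pin stands in the middle of each
- pin_left (a point): tip centre of the pin at y = +59 mm, 56.5 mm above the jig's origin. Each pin is 12 mm in diameter and rises 12.5 mm above its end block; its top 4 mm taper to 6 mm diameter
- pin_right (a point): tip centre of the like pin at y = -59 mm. Round each pin an aluminium collar of 19 mm diameter sits on a lift spring: at rest its top stands 5 mm above the end block; about 4.5 N on each collar pushes it flush with the block (0.7 N per mm, preloaded by 1 N). The plate's own weight alone sinks the collars by less than 2 mm
- place_left (a point): nest floor at y = +28 mm of the jig, taken by specimen_c at the start
- place_middle (a point): nest floor at y = 0 of the jig, 12 mm above the jig's origin; empty at the start. The nest is 88 mm long (y) and 28.5 mm wide (x) between two rails that run along y; the rails are 6 mm wide and 5 mm high (tops 17 mm above the jig's origin)
- place_right (a point): nest floor at y = -28 mm of the jig, empty at the start
- plate: Aluminium drill plate, 44 (x) x 160 (y) x 14 mm, 0.3 kg, loose, flat on the bench, caps up. Origin at the centre of its underside, z up. Held by its plain long edges, across the 44 mm. Its two blind holes face down; above them caps of 24 mm diameter rise to 21 mm, between them three drill bushes to 17 mm. Same either way round
- hole_left (a point): centre of the mouth, in the underside, of the plate's hole at its y = +59 mm; 14 mm in diameter, 14 mm deep. Height of the underside above the jig's origin: fully home 44 mm; dropped on the pins but not pressed, 47 to 49 mm; resting on top of the pins 56.5 mm
- hole_right (a point): the same at the plate's y = -59 mm
- board: Plain wooden board, fixed to the bench, 170 (x) x 150 (y) x 12 mm, origin at the centre of its underside; the loose specimens stand on it
- specimen_a: Short, thick steel cylinder standing on the board, 25 mm in diameter, 30 mm tall, about 0.12 kg, edges chamfered 1.5 mm; origin at the centre of its underside, z along its axis. Goes into the jig
- specimen_b: As specimen_a, standing elsewhere on the board. Goes into the jig, either one in either place
- specimen_c: As specimen_a, already standing at the left place of the jig
- specimen_tall: Steel cylinder, 25 mm in diameter, 55 mm tall, on the board; too tall for the jig, stays there; origin at the centre of its underside
- specimen_thin: Steel cylinder, 16 mm in diameter, 30 mm tall, on the board; not for this job, stays there; origin at the centre of its underside
- caliper: Digital caliper lying between the robot and the jig, 215 mm long (y), up to 13 mm high; stays there
- screwdriver: Screwdriver, 190 mm long, lying beyond the jig; stays there
- hammer: Hammer lying beyond the jig, 260 mm long; stays there
- oil_bottle: Closed bottle, 54 mm in diameter, 150 mm tall, beyond the jig; origin under its foot; stays there
- vee_block: Steel vee block, 60 x 60 x 50 mm, beyond the jig; stays there
- test_ring: Dark steel ring, 52 mm across, 22 mm high, on the robot's side of the jig, to its right; stays there

How it is judged:
By the outcome, as a careful person would: the job done as asked, in the order asked, and still so for the second after the job is handed in, while the arm keeps its last pose, push and grip.
It also fails if it takes over 72 s, if anything falls off the work surface, if the arm or the gripper's body presses on something with over 40 N, if the wrist force passes 120 N, or if a joint passes its speed limit or range.

## Working session

There is one attempt and no reset: what is moved stays moved. The work goes in short steps, Python scripts to look and compute and a shell command to move; the robot and the scene stay as the last step left them, time stands still between calls to the robot, and variables do not carry over. Pictures are saved under pics/ and viewed, at most 10 in all, crops included, and the job is handed in when it is done.

```bash
ls; mkdir -p pics; python3 - <<'E'
from station import telemetry, viewer, order, bot
import cv2
s=telemetry.state();print(s)
for n in("top","side"):
    c=viewer.camera(n);cv2.imwrite(f"pics/{n}0.png",c["frame"]);print({k:v for k,v in c.items() if k!="frame"})
print([a for a in dir(bot) if a[0]!='_'])
E
```

```text
pics
{'t': 0.0, 'joints': array([-1.28460108e+00,  3.51288444e-01,  1.65244985e+00, -6.22650135e-06,
        1.13909151e+00, -8.46112204e-02]), 'qvel': array([ 0.00196056, -0.00086546,  0.000619  , -0.00039756,  0.00041105,
        0.00038413]), 'effort': array([ 1.31272936e-03, -5.06095433e+01, -2.91405541e+01, -1.23690472e-05,
        4.51321612e-03, -3.64419449e-06]), 'tool_pos': array([ 199.21058143, -512.24637539,  199.62006075]), 'ee_rot': array([-3.08654205e+00, -5.78907445e-01,  2.04294641e-04]), 'force': array([ 0.71118808, -0.78922974,  0.35014417]), 'torque': array([ 0.00809925, -0.01572488, -0.06305078]), 'finger_force': 0.0, 'width': 85.28557807801097}
{'vertical_fov': 52.89044079550051, 'cx': 320.00590591713234, 'cy': 236.33694773997757, 'k1': 0.006950008279990846, 'eye': array([ 493.12090685,   -4.20958961, 1086.77034902]), 'rotation': array([ 0.06217282, -0.05396935, -1.55480744])}
{'vertical_fov': 51.111124456555935, 'cx': 317.79152307515636, 'cy': 243.8091505997201, 'k1': -0.04981995975034945, 'eye': array([152.84512416, 703.27874434, 601.21662615]), 'rotation': array([ 0.36554581, -1.28793412, -2.35488885])}
['MotionError', 'pinch_z']
```

View pics/top0.png

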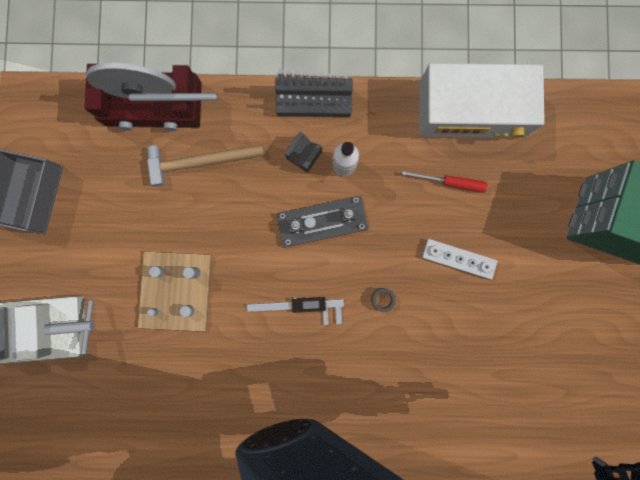

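View pics/side0.png

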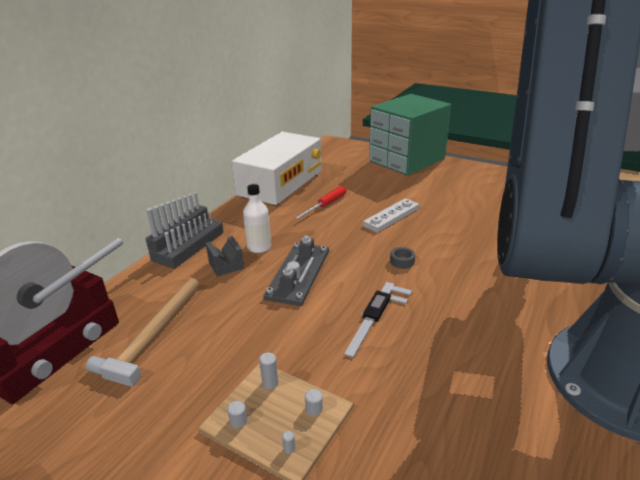

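The top view shows the jig around (322,222), the plate at (460,259) and the board at (175,291). From the side view, the tall specimen is the one at top-view (189,271). The short, thick ones are at (155,271) and (186,311), and the thin one is at (152,312).

```bash
cat > h.py <<'E'
import numpy as np, cv2
from scipy.spatial.transform import Rotation as R
from station import telemetry, viewer, order, bot
def cal(c):
    f=240/np.tan(np.radians(c["vertical_fov"]/2))
    K=np.array([[f,0,c["cx"]],[0,f,c["cy"]],[0,0,1.]])
    return K,np.array([c["k1"],0,0,0,0.]),R.from_rotvec(c["rotation"]).as_matrix(),np.array(c["eye"])
def unproj(c,px,z):
    K,d,M,e=cal(c)
    u=cv2.undistortPoints(np.array(px,float).reshape(-1,1,2),K,d).reshape(-1,2)
    ray=np.c_[u[:,0],-u[:,1],-np.ones(len(u))]@M.T
    return e+ray*((np.asarray(z)-e[2])/ray[:,2])[:,None]
def proj(c,P):
    K,d,M,e=cal(c)
    q=(np.atleast_2d(P)-e)@M; q=q*[1,-1,-1]
    return cv2.projectPoints(q.reshape(-1,1,3),np.zeros(3),np.zeros(3),K,d)[0].reshape(-1,2)
def rel(pos,yaw=None,down=True):
    """shift (units .25m) and turn (units 2rad) from current tool pose to TCP pos, tool y-axis at world yaw (rad), pointing down"""
    s=telemetry.state(); M=R.from_rotvec(s["ee_rot"]).as_matrix()
    sh=M.T@(np.array(pos)-s["tool_pos"])/250
    t=np.zeros(3)
    if yaw is not None:
        best=None
        for y in (yaw,yaw+np.pi):
            yv=np.array([np.cos(y),np.sin(y),0]); z=np.array([0,0,-1.]); x=np.cross(yv,z)
            r=(R.from_matrix(M.T@np.c_[x,yv,z])).as_rotvec()/2
            if best is None or np.linalg.norm(r)<np.linalg.norm(best): best=r
        t=best
    return np.r_[t,sh].round(4)
E
python3 - <<'E'
from h import *
c=viewer.camera("top"); f=c["frame"]
np.save("top.npy",np.array([0])); 
a=cv2.resize(f[190:285,270:500],None,fx=3.4,fy=3.4,interpolation=cv2.INTER_CUBIC)
b=cv2.resize(f[248:335,135:215],None,fx=3,fy=3,interpolation=cv2.INTER_CUBIC)
im=np.zeros((a.shape[0]+b.shape[0],a.shape[1],3),np.uint8); im[:a.shape[0]]=a; im[a.shape[0]:,:b.shape[1]]=b
print(a.shape,b.shape)
cv2.imwrite("pics/crop1.png",im)
E
```

```text
(323, 782, 3) (261, 240, 3)
```

View pics/crop1.png

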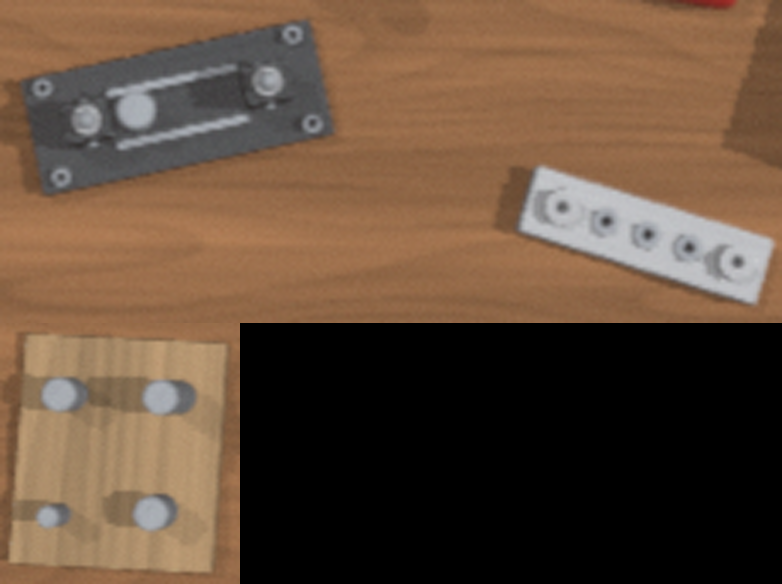

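The crop shows the pin tips at about (86,117) and (267,79), the cap centres at (563,207) and (738,262), and the short specimen tops at (61,394) and (152,511). All of these are crop pixels.

```bash
python3 - <<'E'
from h import *
c=viewer.camera("top")
A=lambda p:np.array(p)/3.4+[270-.35,190-.35]
B=lambda p:(np.array(p)-[0,323])/3+[135-.33,248-.33]
cj=unproj(c,A([(24,82),(308,22),(331,132),(48,193)]),[12]*4)
pl=unproj(c,A([(540,166),(774,239),(757,302),(520,230)]),[14]*4)
pins=unproj(c,A([(86,117),(267,79)]),[56.5]*2)
caps=unproj(c,A([(563,207),(738,262)]),[21]*2)
sc=unproj(c,A([(137,110)]),[42])
sp=unproj(c,B([(61,394),(152,511)]),[42]*2)
an=lambda v:np.degrees(np.arctan2(v[1],v[0])).round(1)
print("jig",cj.mean(0),an(cj[0]-cj[1]),an(cj[3]-cj[2]),np.linalg.norm(cj[0]-cj[1]))
print("pins",pins,pins.mean(0),an(pins[0]-pins[1]),np.linalg.norm(pins[0]-pins[1]))
print("plate",pl.mean(0),an(pl[0]-pl[1]),an(pl[3]-pl[2]));print("caps",caps,caps.mean(0),an(caps[0]-caps[1]),np.linalg.norm(caps[0]-caps[1]))
print("c",sc,"ab",sp)
a=np.array(sp[0]);print("A hover",rel([sp[0][0],sp[0][1],120],None)); print(rel([sp[1][0],sp[1][1],130],np.pi/2))
E
```

```text
jig [607.02213245  -1.81827174  12.        ] 102.9 103.1 191.63205226942998
pins [[595.15424599  55.94747416  56.5       ]
 [620.97654352 -57.96446945  56.5       ]] [608.06539475  -1.00849764  56.5       ] 102.8 116.80206311097827
plate [ 528.08329976 -309.32997381   14.        ] 73.4 73.9
caps [[ 544.60540476 -252.75942696   21.        ]
 [ 510.73349121 -365.61735939   21.        ]] [ 527.66944798 -309.18839318   21.        ] 73.3 117.8313177412352
c [[601.57818674  24.23353269  42.        ]] ab [[489.42825183 357.2592634   42.        ]
 [406.90757125 288.65274826  42.        ]]
A hover [ 0.      0.      0.      2.3423 -2.8216  0.3215]
[-3.0000e-04  0.0000e+00  1.8540e-01  1.9352e+00 -2.6854e+00  2.8140e-01]
```

```bash
python3 -m pendant '[[0,0,-0.09,0.14,-0.2,0,0.6],[0,0,-0.18,0.29,-0.4,0,0.6],[0,0,-0.27,0.43,-0.6,0,0.6],[0,0,-0.36,0.58,-0.8,0,0.6],[0,0,-0.45,0.72,-1,0,0.6],[0,0,-0.45,0.72,-1,0,0.6]]'; python3 -c "
from h import *
print(rel([406.9,288.65,130],np.radians(12.9)))"
```

```text
t: 0.95
tool_pos: [276.9, -211.5, 200.2]
ee_rot: [-2.522, -1.873, -0.0]
force: [-0.2, -0.7, -0.2]
width: 51.4
finger_force: 0.0
[ 1.0000e-04 -1.0000e-04 -2.5920e-01  2.0653e+00 -8.0400e-02  2.8160e-01]
```

```bash
python3 -m pendant '[[0,0,-0.07,0.25,-0.01,0,0.6],[0,0,-0.14,0.5,-0.02,0,0.6],[0,0,-0.2,0.75,-0.03,0,0.6],[0,0,-0.26,1,-0.04,0,0.6],[0,0,-0.26,1,-0.04,0.1,0.6]]'; python3 -c "
from h import *
print(rel([406.9,288.65,130],np.radians(12.9)))"
```

```text
t: 1.58
tool_pos: [342.7, 30.6, 175.9]
ee_rot: [1.953, 2.457, 0.004]
force: [-0.5, -1.6, -1.0]
width: 51.0
finger_force: 0.0
[1.900e-03 4.000e-04 1.400e-03 9.476e-01 4.826e-01 1.847e-01]
```

```bash
python3 -m pendant '[[0,0,0,0.24,0.12,0.05,0.6],[0,0,0,0.47,0.24,0.09,0.6],[0,0,0,0.71,0.36,0.14,0.6],[0,0,0,0.947,0.482,0.184,0.6],[0,0,0,0.947,0.482,0.184,0.6],[0,0,0,0.947,0.482,0.184,0.6]]'; python3 - <<'E'
from h import *
s=telemetry.state();print(s["tool_pos"])
c=viewer.camera("wrist");f=c["frame"];print({k:v for k,v in c.items() if k!="frame"})
p=proj(c,[[406.9,288.65,42],[489.4,357.3,42]]);print(p)
cv2.imwrite("pics/w1.png",f)
E
```

```text
t: 2.33
tool_pos: [407.1, 284.7, 128.6]
ee_rot: [-1.964, -2.452, 0.002]
force: [0.3, -1.1, -0.6]
width: 51.4
finger_force: 0.0
[407.09597354 284.67332974 128.60949436]
{'vertical_fov': 65.78042441913583, 'cx': 311.976728208837, 'cy': 230.92924493252372, 'k1': -0.07094828140627815, 'eye': array([390.731005  , 358.66576142, 301.9048557 ]), 'rotation': array([-0.30136988, -0.03252815,  0.21854139])}
[[312.93081965 218.76235652]
 [450.16723922 151.09433956]]
```

View pics/w1.png

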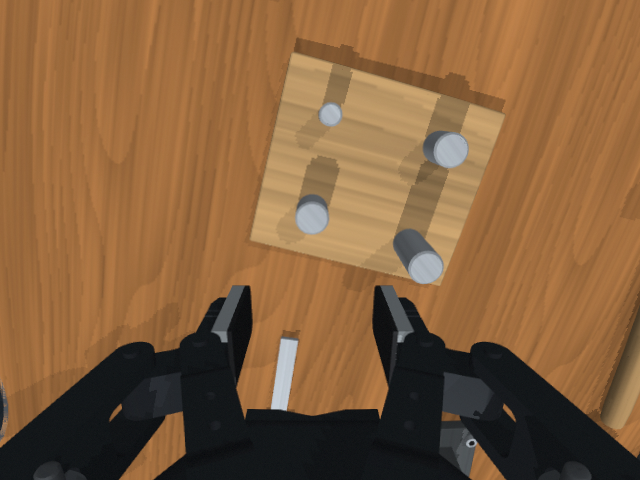

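The wrist view shows B's top at about (312,214), A's at about (452,149) and the tall specimen near (425,265), all close to the predictions.

```bash
python3 - <<'E'
from h import *
c=viewer.camera("wrist")
P=unproj(c,[(312.3,214),(452,149.5)],[42,42]);print(P)
b=(P[0]+[406.9,288.65,42])/2
print(rel([b[0],b[1],18],np.radians(12.9)))
E
```

```text
[[405.49058247 291.12102485  42.        ]
 [490.28564788 357.74216735  42.        ]]
[-2.000e-04  2.000e-04 -3.200e-03  2.580e-02  3.200e-03  4.448e-01]
```

```bash
python3 -m pendant '[[0,0,0,0.026,0.003,0.18,0.6],[0,0,0,0.026,0.003,0.34,0.6],[0,0,0,0.026,0.003,0.41,0.6],[0,0,0,0.026,0.003,0.445,0.6],[0,0,0,0.026,0.003,0.445,0.6],[0,0,0,0.026,0.003,0.445,0],[0,0,0,0.026,0.003,0.445,0],[0,0,0,0.026,0.003,0.445,0],[0,0,0,0.026,0.003,0.445,0]]'; python3 -c "
from h import *
print(telemetry.state()['joints'])"
```

```text
t: 3.55
tool_pos: [406.1, 291.3, 18.1]
ee_rot: [1.964, 2.452, 0.0]
force: [-0.3, -0.1, 0.2]
width: 0.3
finger_force: 0.0
[ 5.29109742e-01  5.37809358e-01  1.91198231e+00 -1.07425826e-05
  6.91529687e-01  3.09048396e-01]
```

```bash
python3 - <<'E'
from h import *
c=viewer.camera("wrist");f=c["frame"];print(c["eye"],c["rotation"])
cv2.imwrite("pics/w2.png",f)
print(proj(c,[[406,290,42],telemetry.state()["tool_pos"]]))
E
```

```text
[389.58257777 365.20934275 191.43902133] [-0.30069843 -0.03360583  0.21836583]
[[310.95763652 295.91040236]
 [311.75739685 271.77639648]]
```

View pics/w2.png

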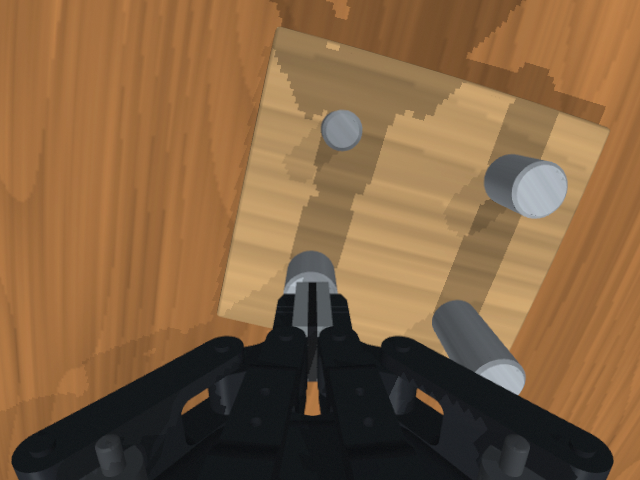

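The fingers closed on nothing. B stands just in front of them, with its body visible around (312,270). I'll rise, reopen and look again.

```bash
python3 -m pendant '[[0,0,0,0,0,-0.2,0],[0,0,0,0,0,-0.3,0.3],[0,0,0,0,0,-0.4,0.6],[0,0,0,0,0,-0.4,0.6],[0,0,0,0,0,-0.4,0.6]]'; python3 - <<'E'
from h import *
c=viewer.camera("wrist");f=c["frame"]
t=viewer.camera("top");g=t["frame"][248:335,135:215]
im=np.zeros((480,1040,3),np.uint8);im[:,:640]=f
im[:435,640:]=cv2.resize(g,None,fx=5,fy=5,interpolation=cv2.INTER_CUBIC)
im=im[:,240:]
cv2.imwrite("pics/w3.png",im);
s=telemetry.state();print(s["tool_pos"],proj(c,[[406,290,42],s["tool_pos"],s["tool_pos"]-[0,0,87]]))
E
```

```text
t: 4.22
tool_pos: [405.7, 291.1, 117.2]
ee_rot: [-1.964, -2.452, 0.001]
force: [-0.9, 0.8, -1.0]
width: 51.3
finger_force: 0.0
[405.55119237 290.96692698 116.92356808] [[312.11528291 230.05317152]
 [311.59905064 271.70748   ]
 [311.81273379 223.81017138]]
```

View pics/w3.png

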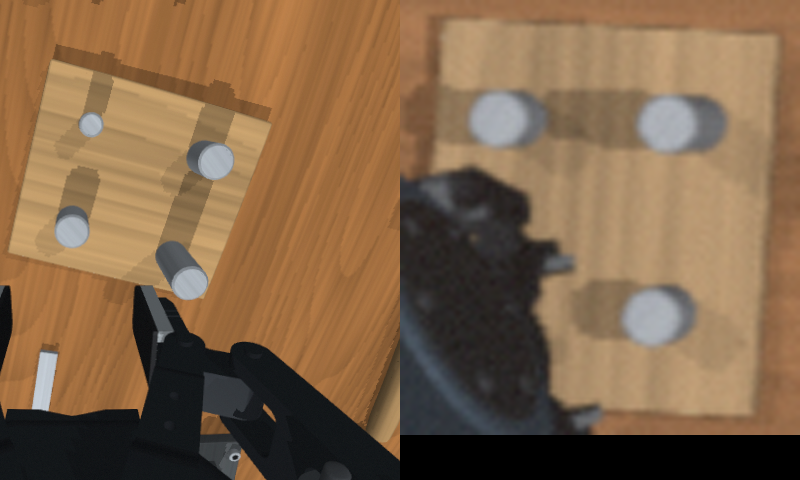

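```bash
python3 - <<'E'
from h import *
w3=viewer.camera("wrist"); top=viewer.camera("top")
w2=dict(w3); w2["eye"]=np.array([389.58257777,365.20934275,191.43902133]); w2["rotation"]=np.array([-0.30069843,-0.03360583,0.21836583])
P=[[406,290,42],[490,357.5,42],[406,290,12],[490,357.5,12],[477.5,357.5,42],[502.5,357.5,42]]
print("w2",proj(w2,P).round(0).tolist()); print("w3",proj(w3,P).round(0).tolist())
s=telemetry.state();T=s["tool_pos"];M=R.from_rotvec(s["ee_rot"]).as_matrix()
for k in (-1,1):
  for x in(-11,11):
    q=T+M@[x,k*25.6,0]; print(k,x,proj(w3,[q,q-M[:,2]*19,q-M[:,2]*40]).round(0).tolist(),(proj(top,[q])-[135,248])*5+[400,0])
a=cv2.imread("pics/w2.png")[140:340,200:600]; b=cv2.imread("pics/top0.png")
cv2.imwrite("pics/w2c.png",cv2.resize(a,None,fx=2,fy=2,interpolation=cv2.INTER_CUBIC))
E
```

```text
w2 [[311.0, 296.0], [541.0, 192.0], [311.0, 269.0], [506.0, 180.0], [514.0, 185.0], [567.0, 199.0]]
w3 [[312.0, 230.0], [457.0, 162.0], [312.0, 219.0], [442.0, 158.0], [439.0, 158.0], [474.0, 167.0]]
-1 -11 [[263.0, 291.0], [257.0, 310.0], [251.0, 335.0]] [[630.96810939 387.49213025]]
-1 11 [[261.0, 251.0], [255.0, 266.0], [248.0, 287.0]] [[576.56299106 398.87259485]]
1 -11 [[362.0, 291.0], [367.0, 310.0], [374.0, 335.0]] [[607.73661879 260.53087824]]
1 11 [[364.0, 251.0], [369.0, 266.0], [377.0, 287.0]] [[553.54466752 271.82260776]]
```

View pics/w2c.png

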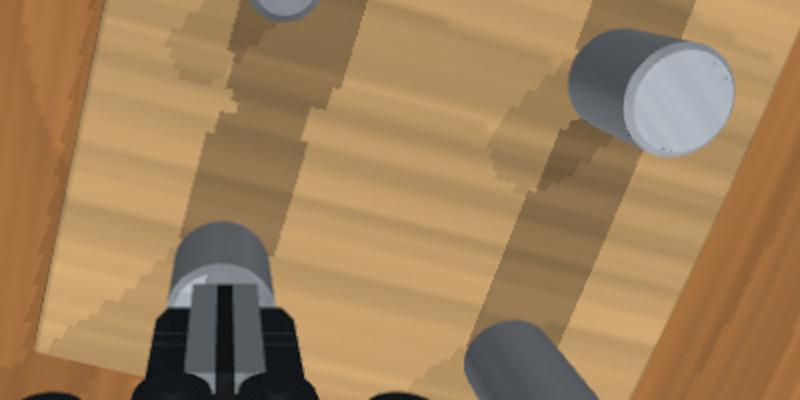

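The camera geometry is consistent and B hasn't moved. The real fingertips end about 37 mm short of the reported TCP, so the fingers closed above the specimen. I'll go lower to allow for that and watch the force.

```bash
python3 -m pendant '[[0,0,0,0,0,0.2,0.6],[0,0,0,0,0,0.36,0.6],[0,0,0,0,0,0.43,0.6],[0,0,0,0,0,0.46,0.6],[0,0,0,0,0,0.48,0.6]]';  python3 -m pendant '[[0,0,0,0,0,0.03,0.6],[0,0,0,0,0,0.044,0.6],[0,0,0,0,0,0.044,0],[0,0,0,0,0,0.044,0],[0,0,0,0,0,0.044,0]]'
```

```text
t: 5.05
tool_pos: [406.2, 291.4, -2.1]
ee_rot: [1.964, 2.452, 0.0]
force: [-0.9, -0.1, -0.9]
width: 51.2
finger_force: 0.0
t: 5.68
tool_pos: [406.2, 291.4, -12.7]
ee_rot: [1.964, 2.452, 0.001]
force: [-0.5, -0.3, 5.0]
width: 23.1
finger_force: 59.1
```

Width 23.1 mm with 5 N upward suggests a grip on the chamfer. I'll reopen, go lower in small steps and grip again.

```bash
python3 -m pendant '[[0,0,0,0,0,0,0.6],[0,0,0,0,0,0,0.6],[0,0,0,0,0,0.02,0.6],[0,0,0,0,0,0.03,0.6],[0,0,0,0,0,0.03,0.6]]'; python3 - <<'E'
from h import *
c=viewer.camera("wrist");cv2.imwrite("pics/w4.png",c["frame"][180:460,180:500])
E
```

```text
t: 6.3
tool_pos: [405.9, 291.2, -20.9]
ee_rot: [-1.964, -2.452, 0.001]
force: [-0.1, 0.2, -0.1]
width: 51.0
finger_force: 0.0
```

View pics/w4.png

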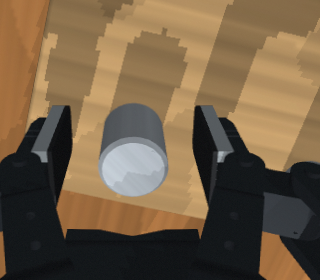

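The specimen stands between the fingers, top at crop (133,170), with the pads well down beside it. Gripping now.

```bash
python3 -m pendant '[[0,0,0,0,0,0,0],[0,0,0,0,0,0,0],[0,0,0,0,0,0,0],[0,0,0,0,0,0,0]]'; python3 -m pendant '[[0,0,0,0,0,-0.04,0],[0,0,0,0,0,-0.2,0],[0,0,0,0,0,-0.4,0]]';python3 -c "
from h import *
print(rel([607.6,-1.3,50],np.radians(12.9)))"
```

```text
t: 6.85
tool_pos: [407.4, 292.0, -19.0]
ee_rot: [1.963, 2.451, 0.005]
force: [-1.1, -1.4, 18.3]
width: 23.4
finger_force: 64.7
t: 7.22
tool_pos: [405.3, 290.8, 80.2]
ee_rot: [-1.964, -2.451, 0.003]
force: [0.4, 0.0, -0.9]
width: 23.1
finger_force: 59.0
[-1.1000e-03  3.0000e-04 -2.6000e-03 -1.3168e+00  5.3490e-01  1.2040e-01]
```

The tips reached the board while closing, so the grip is too low to clear the nest rails. I'll set B back and regrip about 9 mm higher.

```bash
python3 -m pendant '[[0,0,0,0,0,0.2,0],[0,0,0,0,0,0.34,0],[0,0,0,0,0,0.38,0],[0,0,0,0,0,0.394,0],[0,0,0,0,0,0.394,0],[0,0,0,0,0,0.394,0.5],[0,0,0,0,0,0.394,0.5],[0,0,0,0,0,0.36,0.5],[0,0,0,0,0,0.36,0],[0,0,0,0,0,0.36,0],[0,0,0,0,0,0.36,0]]'; python3 -m pendant '[[0,0,0,0,0,-0.04,0],[0,0,0,0,0,-0.2,0],[0,0,0,0,0,-0.4,0]]';python3 -c "
from h import *
print(rel([607.6,-1.3,50],np.radians(12.9)))"
```

```text
t: 8.6
tool_pos: [406.6, 291.6, -9.5]
ee_rot: [1.964, 2.452, 0.002]
force: [-1.9, -1.5, 14.1]
width: 22.9
finger_force: 58.2
t: 8.98
tool_pos: [405.4, 290.9, 90.2]
ee_rot: [-1.964, -2.451, 0.003]
force: [0.4, -0.5, -2.1]
width: 22.7
finger_force: 59.2
[-1.0000e-03  3.0000e-04 -2.6000e-03 -1.3169e+00  5.3470e-01  1.6070e-01]
```

```bash
python3 -m pendant '[[0,0,0,-0.2,0.08,0,0],[0,0,0,-0.4,0.16,0,0],[0,0,0,-0.6,0.24,0,0],[0,0,0,-0.8,0.32,0,0],[0,0,0,-1,0.41,0,0]]'; python3 -m pendant '[[0,0,0,-0.2,0.08,0,0],[0,0,0,-0.317,0.125,0,0],[0,0,0,-0.317,0.125,0,0],[0,0,0,-0.317,0.125,0,0],[0,0,0,-0.317,0.125,0,0]]';python3 - <<'E'
from h import *
print(telemetry.state()["joints"].round(2))
c=viewer.camera("wrist");cv2.imwrite("pics/w5.png",c["frame"])
top=viewer.camera("top");cv2.imwrite("pics/t5.png",top["frame"])
print(proj(c,[[595.15,55.95,56.5],[620.98,-57.96,56.5]]))
s=telemetry.state();M=R.from_rotvec(s["ee_rot"]).as_matrix();print(proj(c,[s["tool_pos"]-M[:,2]*21.5]),s["tool_pos"])
print(rel([607.6,-1.3,50],np.radians(12.9)))
E
```

```text
t: 9.6
tool_pos: [561.3, 68.0, 89.7]
ee_rot: [-1.964, -2.452, -0.0]
force: [0.4, 0.6, -0.9]
width: 23.1
finger_force: 59.2
t: 10.22
tool_pos: [607.9, 0.1, 89.6]
ee_rot: [-1.963, -2.453, 0.0]
force: [-1.0, -0.2, -1.6]
width: 22.4
finger_force: 59.2
[-0.08  0.58  1.59  0.    0.97 -0.3 ]
[[311.4730206  150.9053649 ]
 [311.893782   336.23237431]]
[[312.21549254 291.36771521]] [ 6.08144889e+02 -7.31439198e-02  8.95984575e+01]
[-0.     -0.     -0.0021 -0.0043 -0.0032  0.1584]
```

View pics/w5.png

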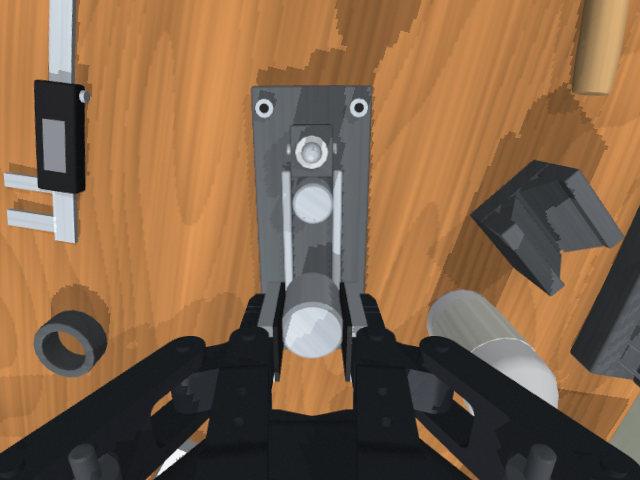

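The pin is at (312,152) against a predicted (311.5,150.9), c is at (313,203), and the held specimen is at (312,330), centred on the nest axis. Lowering it.

```bash
python3 -m pendant '[[0,0,0,-0.004,-0.003,0.2,0],[0,0,0,-0.004,-0.003,0.33,0],[0,0,0,-0.004,-0.003,0.37,0],[0,0,0,-0.004,-0.003,0.385,0],[0,0,0,-0.004,-0.003,0.385,0]]'; python3 -m pendant '[[0,0,0,0,0,0.006,0],[0,0,0,0,0,0.01,0],[0,0,0,0,0,0.01,0]]'
```

```text
t: 10.95
tool_pos: [608.6, -1.9, -5.7]
ee_rot: [1.963, 2.451, 0.001]
force: [0.7, -0.3, -0.5]
width: 22.6
finger_force: 59.2
t: 11.32
tool_pos: [608.0, -2.0, -9.1]
ee_rot: [1.964, 2.452, 0.0]
force: [-0.9, -0.1, -1.2]
width: 22.4
finger_force: 59.2
```

```bash
python3 -m pendant '[[0,0,0,0,0,0.004,0],[0,0,0,0,0,0.004,0]]';python3 -m pendant '[[0,0,0,0,0,0.004,0],[0,0,0,0,0,0.004,0]]'
```

```text
t: 11.58
tool_pos: [608.1, -2.0, -9.4]
ee_rot: [1.964, 2.452, 0.0]
force: [-2.5, 0.6, 8.5]
width: 22.7
finger_force: 60.3
t: 11.82
tool_pos: [608.1, -2.0, -9.5]
ee_rot: [1.964, 2.452, 0.0]
force: [-8.6, -0.5, 19.0]
width: 22.6
finger_force: 61.5
```

It contacts the floor at exactly the expected height. Releasing, rising and heading to A.

```bash
python3 -m pendant '[[0,0,0,0,0,-0.006,0],[0,0,0,0,0,-0.006,0.5],[0,0,0,0,0,-0.006,0.5],[0,0,0,0,0,-0.15,0.5],[0,0,0,0,0,-0.35,0.5],[0,0,0,0,0,-0.4,0.5]]';python3 - <<'E'
from h import *
c=viewer.camera("wrist");cv2.imwrite("pics/w6.png",c["frame"])
cc=[]
for j in (28,0,-28):
    P=np.array([607.6-.2233*j,-1.3+.9748*j,42]); p=proj(c,[P])[0]; 
    cc.append(p.round(1).tolist())
g=cv2.cvtColor(c["frame"],cv2.COLOR_BGR2GRAY)
h=cv2.HoughCircles(g[:420],cv2.HOUGH_GRADIENT,1,20,param1=120,param2=18,minRadius=15,maxRadius=27)
print(cc); print([q.round(1).tolist() for q in h[0] if abs(q[0]-312)<25] if h is not None else None)
print(rel([490.1,357.6,90],np.radians(12.9)))
E
```

```text
t: 12.58
tool_pos: [609.5, -2.1, 91.7]
ee_rot: [1.962, 2.449, 0.004]
force: [0.3, -0.7, -1.0]
width: 42.7
finger_force: 0.0
[[308.5, 195.0], [308.9, 238.4], [309.2, 278.9]]
[[310.5, 198.5, 19.600000381469727], [309.5, 243.5, 19.399999618530273], [308.5, 147.5, 15.600000381469727]]
[ 2.0000e-03  6.0000e-04 -2.6000e-03  1.5081e+00 -1.5140e-01  3.9000e-03]
```

```bash
python3 - <<'E'
from h import *
c=viewer.camera("wrist");g=cv2.cvtColor(c["frame"],cv2.COLOR_BGR2GRAY)
J=lambda j,z:[607.6-.2233*j,-1.3+.9748*j,z]
print(proj(c,[J(59,49),J(59,56.5),J(59,44)]).round(1).tolist())
s=telemetry.state();print(s["tool_pos"],s["ee_rot"])
u=np.array([-.2233,.9748]);x=np.array([.9748,.2233])
h=cv2.HoughCircles(g[:420],cv2.HOUGH_GRADIENT,1,20,param1=120,param2=18,minRadius=15,maxRadius=27)[0]
for q in h:
    if abs(q[0]-312)<25:
        z=42 if q[1]>170 else 49; P=unproj(c,[q[:2]],[z])[0]; d=P[:2]-[607.6,-1.3]; print(q.round(1),P.round(1),"jig x,y",(d@x).round(1),(d@u).round(1))
E
```

```text
[[308.4, 144.3], [308.3, 145.3], [308.4, 143.6]]
[608.54377118  -2.01043568  89.70674492] [1.96296561e+00 2.45057200e+00 1.91658836e-03]
[310.5 198.5  19.3] [602.8  24.1  42. ] jig x,y 1.0 25.9
[309.5 243.5  19.4] [608.5  -4.5  42. ] jig x,y 0.2 -3.3
[308.5 146.5  15.8] [594.8  55.   49. ] jig x,y 0.1 57.7
```

```bash
python3 -m pendant '[[0,0,0,0.2,-0.02,0,0.5],[0,0,0,0.4,-0.04,0,0.5],[0,0,0,0.6,-0.06,0,0.5],[0,0,0,0.8,-0.08,0,0.5],[0,0,0,1,-0.1,0,0.5]]'; python3 -m pendant '[[0,0,0,0.2,-0.02,0,0.5],[0,0,0,0.4,-0.04,0,0.5],[0,0,0,0.508,-0.051,0,0.5],[0,0,0,0.508,-0.051,0,0.5],[0,0,0,0.508,-0.051,0,0.5]]';python3 - <<'E'
from h import *
c=viewer.camera("wrist");cv2.imwrite("pics/w7.png",c["frame"]);g=cv2.cvtColor(c["frame"],cv2.COLOR_BGR2GRAY)
print(proj(c,[[490.1,357.6,42]]))
h=cv2.HoughCircles(g[:420],cv2.HOUGH_GRADIENT,1,20,param1=120,param2=18,minRadius=15,maxRadius=27)[0]
for q in h: print(q.round(1),unproj(c,[q[:2]],[42])[0].round(1))
print(telemetry.state()["tool_pos"],rel([490.1,357.6,-9.5],np.radians(12.9)))
E
```

```text
t: 13.3
tool_pos: [527.4, 237.7, 86.8]
ee_rot: [-1.963, -2.451, 0.004]
force: [1.0, 0.0, -0.5]
width: 42.9
finger_force: 0.0
t: 13.92
tool_pos: [488.6, 356.7, 87.5]
ee_rot: [-1.964, -2.451, 0.003]
force: [-0.1, -0.2, -0.7]
width: 42.7
finger_force: 0.0
[[314.69207909 241.58718142]]
[285.5 373.5  17.4] [491.7 256.3  42. ]
[315.5 241.5  17.4] [490.6 357.8  42. ]
[290.5 331.5  20.5] [488.3 291.   42. ]
[488.86078315 356.53812305  87.8459799 ] [-7.000e-04  3.000e-04 -3.000e-03  3.300e-03  6.300e-03  3.894e-01]
```

```bash
python3 -m pendant '[[0,0,0,0.004,0.006,0.2,0.5],[0,0,0,0.004,0.006,0.33,0.5],[0,0,0,0.004,0.006,0.38,0.5],[0,0,0,0.004,0.006,0.389,0.5],[0,0,0,0.004,0.006,0.389,0.5],[0,0,0,0.004,0.006,0.389,0],[0,0,0,0.004,0.006,0.389,0],[0,0,0,0.004,0.006,0.389,0]]'; python3 -m pendant '[[0,0,0,0,0,-0.04,0],[0,0,0,0,0,-0.2,0],[0,0,0,0,0,-0.4,0],[0,0,0,0,0,-0.4,0]]';python3 -c "
from h import *
print(rel([607.6+.2233*28.2,-1.3-.9748*28.2,90],np.radians(12.9)))"
```

```text
t: 14.98
tool_pos: [490.7, 359.4, -7.2]
ee_rot: [1.963, 2.451, 0.003]
force: [-1.2, -0.8, 6.1]
width: 22.6
finger_force: 58.7
t: 15.48
tool_pos: [492.0, 360.3, 96.0]
ee_rot: [1.962, 2.45, 0.011]
force: [0.1, 0.8, -1.3]
width: 22.5
finger_force: 59.1
[ 3.5000e-03 -1.3000e-03 -2.5000e-03 -1.6253e+00  1.3580e-01  2.1000e-02]
```

```bash
python3 -m pendant '[[0,0,0,-0.2,0.015,0,0],[0,0,0,-0.4,0.03,0,0],[0,0,0,-0.6,0.05,0,0],[0,0,0,-0.8,0.065,0,0],[0,0,0,-1,0.08,0,0]]'; python3 -m pendant '[[0,0,0,-0.2,0.015,0,0],[0,0,0,-0.4,0.03,0,0],[0,0,0,-0.6,0.05,0,0],[0,0,0,-0.623,0.055,0,0],[0,0,0,-0.623,0.055,0,0],[0,0,0,-0.623,0.055,0,0]]';python3 -c "
from h import *
print(rel([607.6+.2233*27.6,-1.3-.9748*27.6,-7],np.radians(12.9)),telemetry.state()['tool_pos'])"
```

```text
t: 16.1
tool_pos: [564.0, 117.8, 90.9]
ee_rot: [-1.964, -2.451, 0.001]
force: [0.3, 0.6, -1.6]
width: 22.7
finger_force: 59.1
t: 16.85
tool_pos: [611.1, -28.4, 91.2]
ee_rot: [-1.962, -2.452, 0.0]
force: [0.3, -0.4, -1.2]
width: 22.6
finger_force: 59.1
[-3.000e-04 -2.000e-04 -2.000e-03 -1.700e-03  1.100e-02  3.928e-01] [611.05972472 -28.42199317  91.20419109]
```

```bash
python3 -m pendant '[[0,0,0,-0.002,0.01,0.2,0],[0,0,0,-0.002,0.01,0.33,0],[0,0,0,-0.002,0.01,0.375,0],[0,0,0,-0.002,0.01,0.384,0],[0,0,0,-0.002,0.01,0.388,0],[0,0,0,-0.002,0.01,0.388,0]]'; python3 -m pendant '[[0,0,0,0,0,0.004,0],[0,0,0,0,0,0.007,0],[0,0,0,0,0,0.007,0]]'
```

```text
t: 17.6
tool_pos: [614.7, -29.6, -4.5]
ee_rot: [1.963, 2.451, 0.001]
force: [0.2, 0.3, -0.6]
width: 22.6
finger_force: 59.1
t: 17.98
tool_pos: [614.2, -29.6, -7.1]
ee_rot: [1.964, 2.452, 0.0]
force: [-0.7, 0.3, 0.6]
width: 22.6
finger_force: 59.4
```

```bash
python3 -m pendant '[[0,0,0,0,0,0.004,0],[0,0,0,0,0,0.004,0]]'
```

```text
t: 18.23
tool_pos: [614.3, -29.6, -7.2]
ee_rot: [1.964, 2.452, 0.0]
force: [-4.6, -0.1, 11.8]
width: 23.0
finger_force: 60.6
```

```bash
python3 -m pendant '[[0,0,0,0,0,-0.003,0],[0,0,0,0,0,-0.003,0.5],[0,0,0,0,0,-0.003,0.5],[0,0,0,0,0,-0.15,0.5],[0,0,0,0,0,-0.35,0.5],[0,0,0,0,0,-0.45,0.5],[0,0,0,0,0,-0.45,0.5]]';python3 - <<'E'
from h import *
c=viewer.camera("wrist");cv2.imwrite("pics/w8.png",c["frame"]);g=cv2.cvtColor(c["frame"],cv2.COLOR_BGR2GRAY)
J=lambda j,z:[607.6-.2233*j,-1.3+.9748*j,z]
u=np.array([-.2233,.9748]);x=np.array([.9748,.2233])
h=cv2.HoughCircles(g[:440],cv2.HOUGH_GRADIENT,1,20,param1=120,param2=15,minRadius=13,maxRadius=24)[0]
for q in h:
    if abs(q[0]-312)<25:
        z=42 if q[1]>120 else 49; P=unproj(c,[q[:2]],[z])[0]; d=P[:2]-[607.6,-1.3]; print(q.round(1),P.round(1),"jig x,y",(d@x).round(1),(d@u).round(1))
print(rel([527.9,-309.25,90],np.radians(-16.5)),telemetry.state()["joints"].round(2))
E
```

```text
t: 19.1
tool_pos: [615.2, -29.7, 106.0]
ee_rot: [1.962, 2.45, 0.003]
force: [-0.9, -0.3, -0.7]
width: 42.5
finger_force: 0.0
[311.5 149.5  20.1] [603.1  24.3  42. ] jig x,y 1.3 26.0
[310.5 232.5  17.9] [614.4 -29.3  42. ] jig x,y 0.4 -28.8
[309.5 194.5  19. ] [608.1  -4.1  42. ] jig x,y -0.1 -2.8
[311.5 278.5  13.3] [622.4 -62.   42. ] jig x,y 0.8 -62.5
[308.5  95.5  16.6] [594.4  55.2  49. ] jig x,y -0.3 58.0
[ 5.0000e-04  0.0000e+00  2.5400e-01 -1.0163e+00 -5.8130e-01  5.7300e-02] [-0.12  0.57  1.56  0.    1.01 -0.34]
```

The specimens read jig y = 26.0, -2.8 and -28.8, all about -1.3 biased, so the row is right. On to the plate.

```bash
python3 -m pendant '[[0,0,0.07,-0.2,-0.12,0,0.75],[0,0,0.14,-0.4,-0.23,0,0.75],[0,0,0.2,-0.6,-0.35,0,0.75],[0,0,0.254,-0.8,-0.46,0,0.75],[0,0,0.254,-1,-0.575,0,0.75],[0,0,0.254,-1,-0.58,0.04,0.75],[0,0,0.254,-1,-0.58,0.04,0.75]]';python3 - <<'E'
from h import *
c=viewer.camera("wrist");cv2.imwrite("pics/w9.png",c["frame"]);g=cv2.cvtColor(c["frame"],cv2.COLOR_BGR2GRAY)
print(proj(c,[[544.6,-252.8,21],[510.7,-365.6,21],[527.9,-309.25,17]]).round(1).tolist())
h=cv2.HoughCircles(g,cv2.HOUGH_GRADIENT,1,15,param1=100,param2=15,minRadius=8,maxRadius=24)[0]
for q in h:
    if abs(q[0]-312)<60: print(q.round(1),unproj(c,[q[:2]],[21])[0].round(1))
print(telemetry.state()["tool_pos"])
print(rel([527.9,-309.25,-20],np.radians(-16.5)))
cv2.imwrite("pics/w9v.png",c["frame"])
E
```

```text
t: 20.02
tool_pos: [526.1, -304.2, 92.1]
ee_rot: [-2.515, -1.877, 0.002]
force: [0.3, 0.5, -0.9]
width: 63.8
finger_force: 0.0
[[316.8, 150.2], [315.6, 312.0], [316.5, 234.8]]
[318.5 149.5  16.7] [ 545.8 -252.7   21. ]
[318.5 310.5  15.6] [ 513.1 -365.    21. ]
[317.5 270.5  13.1] [ 521.4 -333.9   21. ]
[319.5 196.5  12.7] [ 537.7 -282.7   21. ]
[317.5 232.5  13.8] [ 529.4 -306.6   21. ]
[ 526.81012394 -303.89806521   92.87722566]
[-1.200e-03 -5.000e-04  3.000e-04 -1.970e-02  1.130e-02  4.515e-01]
```

View pics/w9v.png

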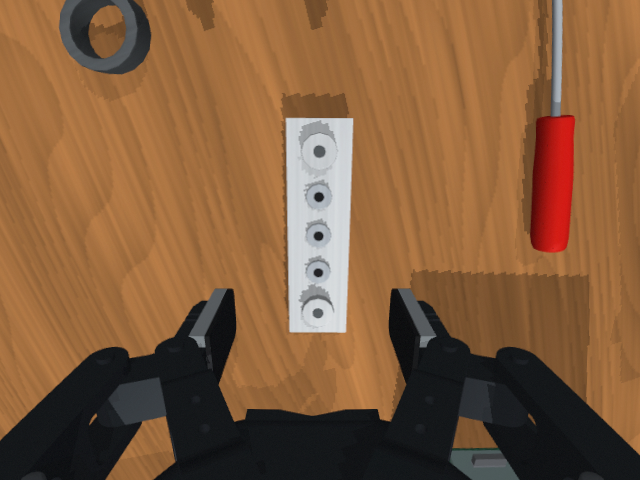

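The plate lies centred in view (caps at (319,150) and (318,312)), its centre about (529.4,-308.8). I'll descend around its middle, then feel for the bench.

```bash
python3 -c "
from h import *
print(rel([529.2,-308.9,-24],np.radians(-16.3)))"; python3 -m pendant '[[0,0,0,-0.02,0.006,0.2,0.7],[0,0,0,-0.02,0.006,0.36,0.7],[0,0,0,-0.02,0.006,0.43,0.7],[0,0,0,-0.02,0.006,0.46,0.7],[0,0,0,-0.02,0.006,0.467,0.7],[0,0,0,-0.02,0.006,0.467,0.7]]'; python3 -c "
from h import *
print(rel([529.2,-308.9,-24],np.radians(-16.3)))"
```

```text
[-0.0012 -0.0005 -0.0014 -0.0169  0.016   0.4675]
t: 20.82
tool_pos: [527.8, -310.7, -21.4]
ee_rot: [2.516, 1.879, 0.001]
force: [-0.5, 0.1, 1.0]
width: 59.7
finger_force: 0.0
[ 0.0008  0.0003 -0.0017  0.0085  0.0033  0.0102]
```

```bash
python3 -m pendant '[[0,0,0,0,0,0.016,0.7],[0,0,0,0,0,0.016,0.7]]';python3 -m pendant '[[0,0,0,0,0,0.008,0.7],[0,0,0,0,0,0.008,0.7]]'; python3 -m pendant '[[0,0,0,0,0,0.008,0.7],[0,0,0,0,0,0.008,0.7]]'
```

```text
t: 21.08
tool_pos: [527.1, -310.4, -26.5]
ee_rot: [2.517, 1.88, -0.0]
force: [0.4, -0.7, -1.0]
width: 59.7
finger_force: 0.0
t: 21.32
tool_pos: [527.1, -310.4, -28.7]
ee_rot: [-2.517, -1.879, 0.0]
force: [-0.0, 0.1, 0.5]
width: 59.7
finger_force: 0.0
t: 21.58
tool_pos: [527.1, -310.3, -30.7]
ee_rot: [-2.517, -1.88, 0.0]
force: [-0.2, 0.3, -0.3]
width: 60.0
finger_force: 0.0
```

```bash
python3 -m pendant '[[0,0,0,0.008,0.006,0.008,0.7],[0,0,0,0.008,0.006,0.008,0.7]]';python3 -m pendant '[[0,0,0,0,0,0.006,0.7],[0,0,0,0,0,0.006,0.7]]'; python3 -m pendant '[[0,0,0,0,0,0.006,0.7],[0,0,0,0,0,0.006,0.7]]'
```

```text
t: 21.82
tool_pos: [529.3, -308.7, -32.7]
ee_rot: [-2.517, -1.88, 0.0]
force: [1.0, 0.1, -0.9]
width: 59.9
finger_force: 0.0
t: 22.08
tool_pos: [529.1, -308.9, -34.2]
ee_rot: [-2.517, -1.88, 0.0]
force: [-0.3, 0.2, -0.3]
width: 59.3
finger_force: 0.0
t: 22.32
tool_pos: [529.1, -308.9, -35.7]
ee_rot: [-2.517, -1.88, 0.0]
force: [0.2, -0.0, 0.3]
width: 59.9
finger_force: 0.0
```

```bash
python3 -m pendant '[[0,0,0,0,0,0,0],[0,0,0,0,0,0,0],[0,0,0,0,0,0,0]]';python3 -m pendant '[[0,0,0,0,0,-0.01,0],[0,0,0,0,0,-0.02,0],[0,0,0,0,0,-0.06,0],[0,0,0,0,0,-0.1,0]]'; python3 - <<'E'
from h import *
s=telemetry.state();print(s["force"],s["width"])
c=viewer.camera("wrist");cv2.imwrite("pics/w10.png",c["frame"]);g=cv2.cvtColor(c["frame"],cv2.COLOR_BGR2GRAY)
M=R.from_rotvec(s["ee_rot"]).as_matrix()
for h0 in (36,40,44): print(h0,proj(c,[s["tool_pos"]+M@[59,0,-h0-17]]).round(1))
h=cv2.HoughCircles(g,cv2.HOUGH_GRADIENT,1,15,param1=100,param2=15,minRadius=8,maxRadius=30)[0]
print([q.round(1).tolist() for q in h if abs(q[0]-312)<60])
E
```

```text
t: 22.7
tool_pos: [530.9, -310.1, -32.9]
ee_rot: [2.514, 1.877, 0.002]
force: [-1.4, 1.6, 23.0]
width: 42.7
finger_force: 71.3
t: 23.2
tool_pos: [529.1, -308.8, -10.0]
ee_rot: [-2.517, -1.879, 0.0]
force: [-0.3, -1.1, -3.3]
width: 42.5
finger_force: 61.3
[-0.28531322 -1.13792782 -3.26211069] 42.471238842053026
36 [[311.4 169.7]]
40 [[311.4 171.5]]
44 [[311.3 173.4]]
[[311.5, 379.5, 23.200000762939453], [311.5, 320.5, 24.899999618530273], [311.5, 255.5, 23.799999237060547], [312.5, 163.5, 29.299999237060547]]
```

```bash
cat > fit.py <<'E'
from h import *
from scipy.optimize import least_squares
def fit(c,s):
    g=cv2.cvtColor(c["frame"],cv2.COLOR_BGR2GRAY);M=R.from_rotvec(s["ee_rot"]).as_matrix()
    h=cv2.HoughCircles(g,cv2.HOUGH_GRADIENT,1,15,param1=100,param2=15,minRadius=8,maxRadius=30)[0]
    h=[q for q in h if abs(q[0]-312)<12]; print([q.round(1).tolist() for q in sorted(h,key=lambda q:q[1])])
    L=np.array([[59,21],[28,17],[0,17]])
    def model(p):
        d,h0,t=p; X=d+L[:,0]*np.cos(t)-L[:,1]*np.sin(t); Z=h0+L[:,1]*np.cos(t)+L[:,0]*np.sin(t)
        return proj(c,[s["tool_pos"]+M@[x,0,-z] for x,z in zip(X,Z)])[:,1]
    rows=np.array(sorted(q[1] for q in h))[:3]
    r=least_squares(lambda p:np.r_[model(p)-rows,(p[1]-34)/3*1],[0,34,0]);print("dx,h,tilt(deg)",r.x[0].round(2),r.x[1].round(2),np.degrees(r.x[2]).round(2),r.fun.round(2))
if __name__=="__main__": fit(viewer.camera("wrist"),telemetry.state())
E
python3 fit.py; python3 -c "
from h import *
print(rel([607.75,-2.0,60],np.radians(12.9)),telemetry.state()['joints'].round(2))"
```

```text
[[313.5, 157.5, 23.799999237060547], [312.5, 173.5, 12.699999809265137], [303.5, 226.5, 8.399999618530273], [315.5, 254.5, 26.100000381469727], [310.5, 323.5, 22.399999618530273], [311.5, 384.5, 21.299999237060547]]
dx,h,tilt(deg) 54.08 31.25 57.4 [-5.14 15.04 -9.85 -0.92]
[ 9.0000e-04  6.0000e-04 -2.5660e-01  1.2671e+00 -5.0000e-02 -2.7740e-01] [-0.6   0.73  1.61  0.    0.8  -0.32]
```

```bash
cat > fit.py <<'E'
from h import *
from scipy.optimize import least_squares
def dots(c):
    g=cv2.cvtColor(c["frame"],cv2.COLOR_BGR2GRAY); m=((g<80)*255).astype(np.uint8); m[:, :285]=0; m[:,340:]=0; m[400:]=0
    n,_,st,ce=cv2.connectedComponentsWithStats(m)
    return [(ce[i].round(1).tolist(),int(st[i][4])) for i in range(1,n) if 25<st[i][4]<600]
def fit(c,s,rows):
    M=R.from_rotvec(s["ee_rot"]).as_matrix(); L=np.array([[59,21],[28,17],[0,17]])
    def model(p):
        d,h0,t=p; X=d+L[:,0]*np.cos(t)-L[:,1]*np.sin(t); Z=h0+L[:,1]*np.cos(t)+L[:,0]*np.sin(t)
        return proj(c,[s["tool_pos"]+M@[x,0,-z] for x,z in zip(X,Z)])[:,1]
    r=least_squares(lambda p:np.r_[model(p)-rows,(p[1]-34)/3],[0,34,0]);print("dx,h,tilt(deg)",r.x[0].round(2),r.x[1].round(2),np.degrees(r.x[2]).round(2),r.fun.round(2))
if __name__=="__main__":
    c=viewer.camera("wrist"); D=sorted(dots(c),key=lambda q:q[0][1]); print(D)
    if len(D)>=3: fit(c,telemetry.state(),np.array([q[0][1] for q in D[:3]]))
E
python3 fit.py
```

```text
[([312.2, 173.0], 439), ([312.1, 258.1], 258), ([311.9, 326.3], 217), ([311.7, 385.9], 171)]
dx,h,tilt(deg) -0.49 33.64 0.94 [-0.06  0.09 -0.02 -0.12]
```

The drill holes fit very well: the plate is centred in the grip (-0.5 mm), level, and its underside is at TCP+33.6. I'll lift it and carry it over the jig.

```bash
python3 -m pendant '[[0,0,0,0.05,0,-0.2,0],[0,0,-0.06,0.2,0,-0.27,0],[0,0,-0.12,0.4,-0.01,-0.27,0],[0,0,-0.18,0.6,-0.02,-0.27,0],[0,0,-0.257,0.8,-0.03,-0.27,0],[0,0,-0.257,1,-0.04,-0.27,0],[0,0,-0.257,1,-0.04,-0.27,0]]'; python3 -c "
from h import *
print(rel([607.9,-2.4,30],np.radians(12.9)))"
```

```text
t: 24.22
tool_pos: [590.9, -63.3, 56.7]
ee_rot: [-1.952, -2.461, -0.0]
force: [-1.1, 0.0, -2.9]
width: 42.4
finger_force: 62.9
[-1.000e-04 -2.000e-04  2.200e-03  2.218e-01  1.219e-01  1.069e-01]
```

```bash
python3 -m pendant '[[0,0,0.002,0.12,0.06,0,0],[0,0,0.002,0.224,0.122,0,0],[0,0,0.002,0.224,0.122,0.05,0],[0,0,0.002,0.224,0.122,0.08,0],[0,0,0.002,0.224,0.122,0.08,0]]'; python3 fit.py; python3 -c "
from h import *
print(rel([607.8,-1.9,22.9],np.radians(12.9)))"
```

```text
t: 24.85
tool_pos: [606.9, -6.0, 35.9]
ee_rot: [-1.962, -2.452, 0.002]
force: [0.2, -1.1, -1.7]
width: 42.9
finger_force: 62.9
[([312.3, 173.1], 439), ([312.2, 258.1], 256), ([312.0, 326.3], 218), ([311.8, 386.0], 173)]
dx,h,tilt(deg) 0.18 32.93 1.98 [-0.19  0.28 -0.06 -0.36]
[-0.0005 -0.0001 -0.0021  0.0152  0.0052  0.0546]
```

```bash
python3 -m pendant '[[0,0,-0.001,0.015,0.005,0.03,0],[0,0,-0.001,0.015,0.005,0.05,0],[0,0,-0.001,0.015,0.005,0.05,0]]'; python3 -m pendant '[[0,0,0,0,0,0.008,0],[0,0,0,0,0,0.008,0]]';python3 -m pendant '[[0,0,0,0,0,0.008,0],[0,0,0,0,0,0.008,0]]'
```

```text
t: 25.28
tool_pos: [607.8, -1.0, 23.9]
ee_rot: [-1.959, -2.455, 0.001]
force: [0.3, -1.0, -2.4]
width: 42.7
finger_force: 62.9
t: 25.52
tool_pos: [608.2, -1.0, 22.4]
ee_rot: [1.959, 2.456, 0.0]
force: [-0.6, 0.4, -1.9]
width: 42.3
finger_force: 62.9
t: 25.78
tool_pos: [608.1, -1.0, 20.3]
ee_rot: [-1.959, -2.456, 0.0]
force: [0.4, -0.1, -3.1]
width: 42.7
finger_force: 62.9
```

```bash
python3 -m pendant '[[0,0,0,0,0,0.008,0],[0,0,0,0,0,0.008,0]]'; python3 -m pendant '[[0,0,0,0,0,0.008,0],[0,0,0,0,0,0.008,0]]';python3 -m pendant '[[0,0,0,0,0,0.006,0],[0,0,0,0,0,0.006,0]]'
```

```text
t: 26.02
tool_pos: [608.0, -1.0, 18.3]
ee_rot: [-1.959, -2.456, 0.0]
force: [0.6, 0.5, -3.1]
width: 42.5
finger_force: 62.9
t: 26.28
tool_pos: [608.2, -1.0, 16.4]
ee_rot: [-1.959, -2.456, 0.0]
force: [-0.9, -0.2, -2.0]
width: 42.5
finger_force: 63.0
t: 26.52
tool_pos: [608.2, -1.0, 15.1]
ee_rot: [1.959, 2.456, 0.0]
force: [-1.4, 0.3, 0.7]
width: 42.6
finger_force: 63.3
```

```bash
python3 -m pendant '[[0,0,0,0,0,0.008,0],[0,0,0,0,0,0.008,0]]'; python3 -m pendant '[[0,0,0,0,0,0.006,0],[0,0,0,0,0,0.006,0]]';python3 fit.py
```

```text
t: 26.78
tool_pos: [608.3, -1.0, 13.1]
ee_rot: [1.959, 2.456, 0.0]
force: [-1.0, 0.8, 2.7]
width: 42.6
finger_force: 63.6
t: 27.02
tool_pos: [608.3, -1.0, 11.6]
ee_rot: [1.959, 2.456, 0.0]
force: [-1.6, 0.8, 5.2]
width: 42.5
finger_force: 63.8
[([312.2, 172.9], 432), ([312.1, 258.0], 255), ([311.9, 326.3], 217), ([311.7, 386.1], 174)]
dx,h,tilt(deg) -0.14 33.23 1.34 [-0.14  0.2  -0.04 -0.26]
```

The force rises at about 1.4 N/mm, which matches both lift springs, so the plate is on the pins. Pressing home.

```bash
python3 -m pendant '[[0,0,0,0,0,0.006,0],[0,0,0,0,0,0.006,0]]'; python3 -m pendant '[[0,0,0,0,0,0.006,0],[0,0,0,0,0,0.006,0]]';python3 fit.py
```

```text
t: 27.32
tool_pos: [608.3, -1.0, 11.1]
ee_rot: [1.959, 2.456, 0.0]
force: [-7.8, 0.6, 16.6]
width: 42.6
finger_force: 65.1
t: 27.58
tool_pos: [608.4, -1.0, 11.1]
ee_rot: [1.959, 2.456, 0.0]
force: [-14.0, 1.0, 32.9]
width: 42.2
finger_force: 67.0
[([312.0, 173.0], 432), ([311.8, 258.2], 257), ([311.7, 326.4], 216), ([311.6, 386.1], 180)]
dx,h,tilt(deg) -0.06 33.4 1.51 [-0.11  0.15 -0.03 -0.2 ]
```

```bash
python3 - <<'E'
from h import *
s=telemetry.state();M=R.from_rotvec(s["ee_rot"]).as_matrix();print(s["force"],"tool torque",M.T@s["torque"],s["tool_pos"])
c=viewer.camera("side");t=viewer.camera("wrist")
# side view: predicted cap tops (home: z=65) and dark drill spots found nearby
J=lambda j,z:[607.9-.2233*j,-2.2+.9748*j,z]
for n in("side","top"):
    c=viewer.camera(n);g=cv2.cvtColor(c["frame"],cv2.COLOR_BGR2GRAY)
    for j in(59,-59):
        p=proj(c,[J(j,65),J(j,68)]).round(1); x,y=p[0].astype(int); w=g[y-9:y+10,x-9:x+10].astype(float)
        print(n,j,p.tolist(),"bright centroid",((w>170)*np.arange(-9,10)).sum()/max(1,(w>170).sum())+x,((w>170)*np.arange(-9,10)[:,None]).sum()/max(1,(w>170).sum())+y,(w>170).sum())
E
```

```text
[-14.71110709   0.37300155  33.01162381] tool torque [ 2.17150231  0.57946527 -0.00526904] [608.35115048  -1.0226912   11.05285292]
side 59 [[287.5, 263.6], [287.4, 262.3]] bright centroid 286.803738317757 259.8130841121495 107
side -59 [[306.2, 232.4], [306.1, 231.1]] bright centroid 300.13793103448273 235.41379310344828 29
top 59 [[295.0, 223.9], [294.9, 223.7]] bright centroid 295.0 223.0 0
top -59 [[349.2, 212.4], [349.3, 212.2]] bright centroid 349.0 212.0 0
```

```bash
python3 -m pendant '[[0,0,0,0,0,-0.003,0],[0,0,0,0,0,-0.003,0],[0,0,0,0,0,-0.003,0],[0,0,0,0,0,-0.003,0]]'; python3 -c "
from h import *
s=telemetry.state();M=R.from_rotvec(s['ee_rot']).as_matrix();print(M.T@s['force'],M.T@s['torque'])"
```

```text
t: 28.32
tool_pos: [608.4, -1.0, 11.1]
ee_rot: [1.959, 2.456, 0.0]
force: [-11.1, 0.3, 24.1]
width: 42.3
finger_force: 66.1
[  2.75559538 -10.75882108 -24.15105153] [1.69974085 0.3819445  0.05562762]
```

```bash
python3 -c "
from station import order
print(order.finish_job())"
```

```text
the job is handed in; nothing more can be done
None
```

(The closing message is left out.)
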